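# Fit the stage plate into an inspection base and latch it

### The arm

A 7-joint arm with a two-finger parallel gripper is mounted at the origin on the work surface. World frame = base frame: x ahead of the robot, y to its left, z up, the work surface at z = 0. Lengths are in m, angles in rad, forces in N, time in s.
With the tool pointing down it reaches from about 0.35 to 0.9 m from the base axis. Payload 7.2 kg.
Tool frame: the origin (TCP) lies between the finger pads; the fingertips stand 25 mm ahead of it and the grasp point (between the pads) lies 6 mm ahead of it; z points along the fingers, y is the line along which they close (so a half turn about z gives the same grasp; the last joint's range is limited). The gripper opens to 85 mm and grips with 20 to 120 N. Pads are 22 mm wide; open, the fingers measure 114 mm over their backs; the gripper's body (76 mm by 85 mm) begins 54 mm behind the grasp point. The pads swing forward as they close: fully open they stand 13 mm farther back than shut.
Start: joints at [1.035, 0.411, -0.013, 1.596, 0.006, 1.134, -0.082], TCP at [0.282, -0.558, 0.256] pointing down, gripper open.
Joint ranges: [-2.95, 2.95], [-0.29, 1.99], [-1.47, 1.44], [0.14, 2.54], [-1.03, 4.17], [0.13, 1.85], [-2.86, 2.86]. Speed limits (rad/s): [2.39, 2.39, 3.01, 3.01, 3.14, 3.14, 3.14].

### API

Orientations are given as [roll, pitch, yaw] about the fixed x, y, z axes, in that order (R = Rz(yaw) Ry(pitch) Rx(roll)).
In Python, from station import r gives the robot as it stands.
- The arm moves only by the tool nudge_tcp, called after "Request:" by a JSON object that holds its "fn" and its "kwargs". Schema: {"type":"object","properties":{"motion":{"type":"array","items":{"type":"object","properties":{"trans":{"type":"array","items":{"type":"number"},"minItems":3,"maxItems":3},"turn":{"type":"number"},"jaw":{"type":"number"}},"additionalProperties":false,"required":["jaw"]},"minItems":1,"maxItems":8},"grip_n":{"type":"number"},"only":{"type":"string"},"quiet":{"type":"boolean"},"lines":{"type":"string"}},"required":["motion"],"additionalProperties":false}. motion is a list of rows, 1 to 8 of them, each an object with the fields trans (a list: dx, dy, dz in m), turn (a turn about the tool's z in rad), jaw (the finger opening in m); a field left out counts as zero (the opening has to be given); each row shifts and turns the commanded pose from where the row before left it, along the tool's axes as they then stand; what a row does not reach is not made up. A row lasts 1/12 s, in which the tool goes at most 0.0417 m and 0.125 rad, less where a joint would pass 70% of its speed; a pose out of reach is approached as far as the arm can. The fingers move at their own pace and stop on an object; grip_n is the grip in N (left out, the last holds). Time passes only in rows, so rows that do not move let the fingers close. The tool returns the time, the measured TCP pose, the force, the opening and the grip force at its end. only (a regular expression) keeps the lines of the reply that match it, lines (a string "A,B") keeps lines A to B, and quiet returns only ok. Input that does not fit is refused with a message, and nothing moves.
- r.read_state(): the state, without advancing time (a new reading comes with each control period).
- r.camera(name): name is "side" or "top"; returns the picture (420x560x3 uint8, blue, green, red); there is no depth.
- r.camera_model(name): a dict with "camera_matrix" (3x3 intrinsics, pixels), "cam_to_world" (4x4, takes a point from camera to world coordinates). Camera axes: x right, y down, z forward; pixel columns grow to the right and rows downward; lengths in m; the calibration is good to about 2 mm. A picture is of the moment at which its call begins. camera_model takes no time and is no camera call.
- r.hand_in(): hands the job in; it is judged then, once.
The state is a dict: "time_s": time; "joints": joint angles; "joint_velocities": joint speeds; "joint_torque": joint torques, N m; "ee_pos": TCP position; "ee_rot": TCP orientation; "contact_force": force on the tool from outside, world axes, zero at the start; "ft_torque": the same for the moment, N m; "opening": finger opening in m; "gripper_force": force on a finger pad.
Only numpy, scipy, OpenCV 4.12 (cv2) and the standard library are available. Lean on these libraries where they do the work, as an engineer would, in place of code of your own. Each camera call takes 0.05 s, during which the arm holds its last target. There are 200 camera calls.

### The job

Slide the brass latch on the grey inspection base fully open, then take the aluminium stage plate off its sloped wooden rest by the black grip and, with the plate tilted, hook its red-striped edge under the base's red lip before lowering the other edge until the plate lies flat in the pocket. Then slide the latch fully shut over the plate's free edge and let go of everything. Leave the rotary tool, the cork block and the screwdriver where they are.

Things in the scene. Friction and masses are not known exactly. Their poses are not given: they have to be found in the camera images.
- base: Grey enamelled base fixed to the bench, 210 x 190 mm, maybe yawed. Origin: on the bench, under the pocket's centre; x points towards the robot (yaw near 180 degrees), from lip to latch, y along the lip, z up. The block spans x -85 to +125 mm; two steel latch guides (y +-34, x 82 to 118 mm) rise to z = 40 mm.
- pocket (a point): Centre of the pocket's floor, 24 mm above the bench. The pocket is 136 mm long (base x from -68 to +68 mm) and 158 mm wide (y +-79 mm). Its two side walls and its latch-side wall are 8 mm high (top at z = 32 mm).
- lip (a point): Middle of the red lip's free edge, at its underside: base x = -54 mm, z = 39 mm. The lip, on the side away from the robot and as wide as the base, covers the pocket from x = -68 (wall) to -54 mm; its top is at z = 45 mm.
- latch_knob (a point): Top centre of the round upright black knob (24 mm diameter, 30 mm high, top at z = 70 mm, foot at z = 40 mm) on the brass slide, which is 50 mm wide, 6 mm thick, underside at z = 34 mm. With the latch shut it lies at x = 90 mm, y = 0 in the base's frame; opening moves it along the base's +x.
- latch (a joint): Travel of the brass latch in m: 0 = shut (tongue over the pocket to base x = 50 mm, 4 mm above a seated plate's top), 0.032 = fully open (tongue clear, at x = 82 mm). It stays where it is left; friction about 2 N. Starts at 0 to 0.008.
- rest: Wooden rest fixed to the bench, about 120 x 130 mm, left or right of the base. Origin on the bench under its middle; x is the uphill direction, towards the robot, z up. Its board slopes 25 degrees, low edge away from the robot, with a ledge at the low end level with the plate's top face. Highest wooden point about 71 mm.
- plate: Aluminium plate 130 (x) x 150 (y) x 6 mm, about 0.3 kg. Centred on top, a black grip: solid bar 60 mm along x, 14 mm thick (y), from z = 6 to 42 mm. Origin: centre of the underside; z = normal of the top face. The edge at x = -65 mm, red-striped on top, is the hook edge. Starts on the rest, pitched 25 degrees (pitch about -0.44), red edge low, away from the robot.
- hook_edge (a point): Middle of the plate's red-striped edge, at the underside (x = -65 mm, z = 0 in the plate's frame).
- free_edge (a point): Middle of the other long edge, at the underside (x = +65 mm, z = 0 in the plate's frame).
- tray: Fixed open wooden tray, 110 x 190 x 25 mm, on the other side of the base from the rest; holds the rotary tool. Origin at the centre of its underside.
- rotary_tool: Bystander: black and grey rotary tool, 165 mm long, 44 mm thick, lying in the tray. Origin under its middle.
- cork_block: Bystander: cork sanding block, 60 x 100 x 35 mm, lying on the bench. Origin at the centre of its underside.
- screwdriver: Bystander: screwdriver, 170 mm long, lying on the bench. Origin near its middle.

How it is judged:
By the outcome, as a careful person would: the job done as asked, in the order asked, and still so for the second after the job is handed in, with the robot touching nothing.
It also fails if it takes over 58 s, if anything falls off the work surface, if the arm or the gripper's body presses on something with over 40 N, if the wrist force passes 120 N, or if a joint passes its speed limit or range.

## Working session

There is one attempt and no reset: what is moved stays moved. The work goes in short steps, Python scripts to look and compute and a tool call to move; the robot and the scene stay as the last step left them, time stands still between calls to the robot, and variables do not carry over. Pictures are saved under pics/ and viewed, at most 10 in all, crops included, and the job is handed in when it is done.

```bash
ls; mkdir -p pics; python3 - <<'E'
from station import r
import cv2
for n in("top","side"):
    cv2.imwrite(f"pics/{n}0.png",r.camera(n)); m=r.camera_model(n); print(n,m)
s=r.read_state();print(s)
E
```

```text
pics
station.py
top {'camera_matrix': array([[421.03701179,   0.        , 278.89412932],
       [  0.        , 421.03701179, 207.20710291],
       [  0.        ,   0.        ,   1.        ]]), 'cam_to_world': array([[ 1.94866309e-03, -9.87389747e-01,  1.58296208e-01,
         3.67970654e-01],
       [-9.99975242e-01, -8.53721272e-04,  6.98474858e-03,
        -1.41301718e-02],
       [-6.76152829e-03, -1.58305900e-01, -9.87366965e-01,
         8.70040641e-01],
       [ 0.00000000e+00,  0.00000000e+00,  0.00000000e+00,
         1.00000000e+00]])}
side {'camera_matrix': array([[416.89282975,   0.        , 273.79361596],
       [  0.        , 416.89282975, 215.67282426],
       [  0.        ,   0.        ,   1.        ]]), 'cam_to_world': array([[-0.82300275, -0.4318433 ,  0.36902282,  0.14522623],
       [-0.56779856,  0.64425087, -0.51239204,  0.50892245],
       [-0.01647021, -0.63123068, -0.77542024,  0.80732204],
       [ 0.        ,  0.        ,  0.        ,  1.        ]])}
{'time_s': 0.1, 'joints': array([ 1.03482823,  0.41183177, -0.01274892,  1.59693667,  0.00561091,
        1.13426229, -0.08219383]), 'joint_velocities': array([-0.00157002, -0.00200491,  0.00108505, -0.00330935, -0.00104415,
        0.00172378, -0.00194074]), 'joint_torque': array([ 2.71400022e-03, -6.01824474e+01,  6.84278458e-01, -3.00087798e+01,
        1.40124990e-02,  6.43269857e-03, -5.44921335e-06]), 'ee_pos': array([ 0.28162147, -0.55752206,  0.25553923]), 'ee_rot': array([-3.14019343e+00,  9.34631329e-05,  4.67836866e-01]), 'contact_force': array([ 0.58088441, -0.17101507, -0.51769202]), 'ft_torque': array([-0.03100097,  0.01298009,  0.02536113]), 'gripper_force': 0.0, 'opening': 0.0852668936916974}
```

View pics/top0.png

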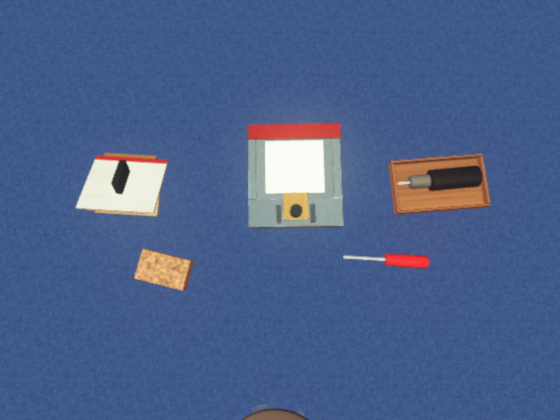

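View pics/side0.png

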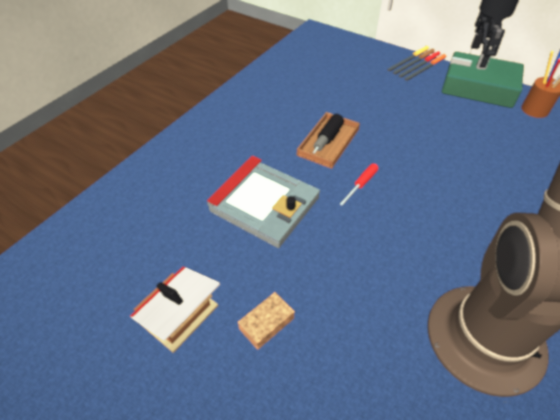

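```bash
cat > h.py <<'E'
import numpy as np, cv2
from station import r
def crop(im,x,y,w,h,s):
    c=cv2.resize(im[y:y+h,x:x+w],None,fx=s,fy=s,interpolation=cv2.INTER_CUBIC)
    for k in range(0,w,20):
        cv2.putText(c,str(x+k),(k*s,9),0,.33,(0,255,255),1); cv2.line(c,(k*s,10),(k*s,16),(0,255,255),1)
    for k in range(20,h,20):
        cv2.putText(c,str(y+k),(0,k*s+4),0,.33,(0,255,255),1); cv2.line(c,(24,k*s),(30,k*s),(0,255,255),1)
    return c
M={n:r.camera_model(n) for n in("top","side")}
def proj(n,P):
    T=np.linalg.inv(M[n]["cam_to_world"]); K=M[n]["camera_matrix"]
    q=(np.atleast_2d(P)@T[:3,:3].T+T[:3,3])@K.T
    return q[:,:2]/q[:,2:]
def atz(n,uv,z):
    C=M[n]["cam_to_world"]; d=C[:3,:3]@np.linalg.solve(M[n]["camera_matrix"],[*uv,1])
    return C[:3,3]+d*(z-C[2,3])/d[2]
E
python3 - <<'E'
from h import *
t=cv2.imread("pics/top0.png");s=cv2.imread("pics/side0.png")
a=np.hstack([crop(t,70,145,100,75,4),crop(t,245,115,100,75,4)])
b=np.hstack([crop(s,125,260,100,75,4),crop(s,205,150,100,75,4)])
a2=np.vstack([a,b]);cv2.imwrite("pics/c1.png",a2)
E
```

```text
(no output)
```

View pics/c1.png

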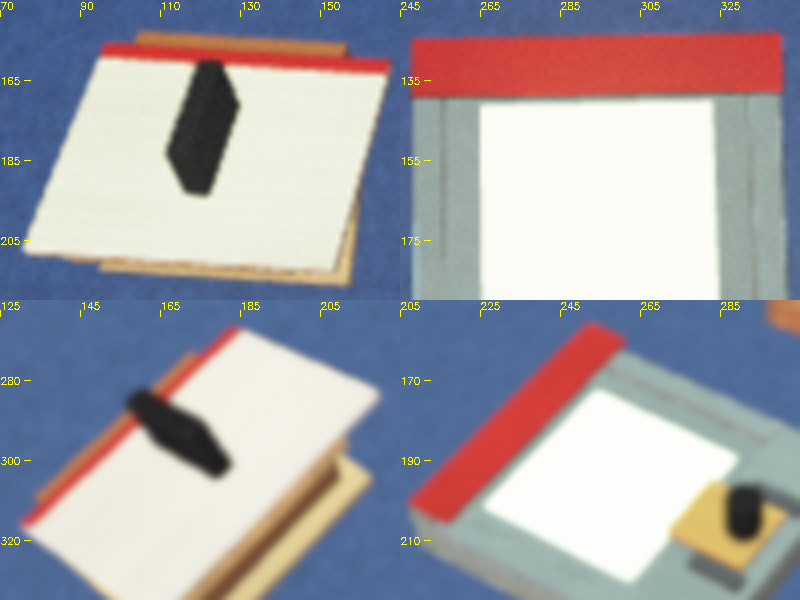

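```bash
cat > m.py <<'E'
from h import *
from scipy.optimize import least_squares
from scipy.spatial.transform import Rotation as R
t=cv2.imread("pics/top0.png")
B=np.array([[-85,-95,45],[-85,95,45],[-54,-95,45],[-54,95,45]])/1e3
bt=np.array([[248,125],[340.2,123.5],[248,139.2],[340.5,138.2]])
bs=np.array([[207.5,201.2],[252.5,155.7],[215,205.5],[261.2,160.7]])
def base(p): return lambda P:P@R.from_euler('xyz',[0,0,p[2]]).as_matrix().T+[p[0],p[1],0]
f=lambda p:np.r_[(proj("top",base(p)(B))-bt).ravel(),(proj("side",base(p)(B))-bs).ravel()]
s=least_squares(f,[.55,-.05,3.14]);print("base",s.x,np.round(s.fun.reshape(-1,2),1).tolist())
hsv=cv2.cvtColor(t,cv2.COLOR_BGR2HSV)
m=(t.max(2)<60)
n,l,st,c=cv2.connectedComponentsWithStats(m.astype(np.uint8))
for i in range(1,n):
    if st[i,4]>15: print(st[i],c[i])
for d in(0,.008,.032): k=base(s.x)(np.array([[.09+d,0,.07],[.09+d,0,.04]]));print(d,k,proj("top",k))
P=np.array([[-65,-75,6],[-65,75,6],[65,75,6],[65,-75,6]])/1e3
pt=np.array([[95.7,155.7],[167.7,160.5],[154.2,213],[75.7,207.5]])
ps=np.array([[130.5,316.2],[184.5,266.7],[220,283.7]])
pl=lambda p:(lambda Q:Q@R.from_euler('xyz',[0,-.436+p[4],p[3]]).as_matrix().T+p[:3])
g=lambda p:np.r_[(proj("top",pl(p)(P))-pt).ravel(),(proj("side",pl(p)(P[:3]))-ps).ravel()]
s2=least_squares(g,[.55,.35,.05,3.14,0]);print("plate",s2.x,np.round(s2.fun.reshape(-1,2),1).tolist())
G=np.array([[-30,0,42],[30,0,42],[0,0,24],[0,0,0],[-65,0,0],[65,0,0],[65,0,6]])/1e3
print(np.round(pl(s2.x)(G),4)); print(np.round(proj("top",pl(s2.x)(G)),1).tolist())
E
python3 m.py
```

```text
base [ 0.58758761 -0.03923303  3.15220294] [[-0.6, -0.3], [-0.1, 0.2], [-0.7, 0.0], [0.1, 0.0], [-0.9, -0.9], [-0.2, -0.1], [1.5, 0.1], [0.5, -0.8]]
[113 161  16  32 318] [120.43081761 176.55345912]
[428 166  54  24 970] [454.9371134  177.57216495]
0 [[ 0.49759267 -0.04018794  0.07      ]
 [ 0.49759267 -0.04018794  0.04      ]] [[295.37623423 206.52428703]
 [294.89663535 208.92912776]]
0.008 [[ 0.48959313 -0.04027282  0.07      ]
 [ 0.48959313 -0.04027282  0.04      ]] [[295.43810634 210.63403363]
 [294.95559756 212.89734717]]
0.032 [[ 0.46559448 -0.04052746  0.07      ]
 [ 0.46559448 -0.04052746  0.04      ]] [[295.62489085 223.04086781]
 [295.13355793 224.87426929]]
plate [0.54473537 0.30117665 0.04532884 3.07311848 0.01062647] [[0.8, 0.2], [0.3, 0.2], [-0.6, 0.3], [0.0, 0.4], [-0.4, -0.0], [-0.8, -0.0], [-0.1, -0.4]]
[[0.5893 0.2981 0.0712]
 [0.5348 0.3019 0.096 ]
 [0.5546 0.3005 0.0672]
 [0.5447 0.3012 0.0453]
 [0.6038 0.2971 0.0185]
 [0.4857 0.3052 0.0722]
 [0.4881 0.3051 0.0776]]
[[122.7, 160.1], [114.1, 184.7], [121.2, 177.9], [124.6, 185.1], [133.0, 160.2], [115.6, 212.3], [114.6, 210.6]]
```

```bash
cat >> h.py <<'E'
from scipy.spatial.transform import Rotation as R
def to(x,y,z):
    s=r.read_state(); A=R.from_euler('xyz',s["ee_rot"]).as_matrix()
    print("tool delta",np.round(A.T@(np.array([x,y,z])-s["ee_pos"]),4),"yaw",round(s["ee_rot"][2],4))
E
```

Request:
{"fn": "nudge_tcp", "kwargs": {"motion": [{"turn": 0.1143, "jaw": 0.085}, {"turn": 0.1143, "jaw": 0.085}, {"turn": 0.1143, "jaw": 0.085}, {"turn": 0.1143, "jaw": 0.085}, {"jaw": 0.085}], "grip_n": 40}}

```text
time_s: 0.52
ee_pos: [0.2818, -0.5576, 0.2558]
ee_rot: [-3.141, 0.001, 0.006]
contact_force: [-0.3, -1.0, 0.3]
opening: 0.0853
gripper_force: 0.0
```

```bash
python3 -c "
from h import *
to(.492,-.040,.12)"
```

```text
tool delta [ 0.2132 -0.5163  0.1361] yaw 0.0057
```

Request:
{"fn": "nudge_tcp", "kwargs": {"motion": [{"trans": [0.0133, -0.0323, 0], "jaw": 0.085}, {"trans": [0.0133, -0.0323, 0], "jaw": 0.085}, {"trans": [0.0133, -0.0323, 0], "jaw": 0.085}, {"trans": [0.0133, -0.0323, 0], "jaw": 0.085}, {"trans": [0.0133, -0.0323, 0], "jaw": 0.085}, {"trans": [0.0133, -0.0323, 0], "jaw": 0.085}, {"trans": [0.0133, -0.0323, 0], "jaw": 0.085}, {"trans": [0.0133, -0.0323, 0], "jaw": 0.085}], "grip_n": 40}}

```text
time_s: 1.18
ee_pos: [0.3857, -0.2967, 0.2563]
ee_rot: [3.141, 0.0, 0.015]
contact_force: [0.8, -0.9, -0.4]
opening: 0.0848
gripper_force: 0.0
```

Request:
{"fn": "nudge_tcp", "kwargs": {"motion": [{"trans": [0.0133, -0.0323, 0], "jaw": 0.085}, {"trans": [0.0133, -0.0323, 0.02], "jaw": 0.085}, {"trans": [0.0133, -0.0323, 0.02], "jaw": 0.085}, {"trans": [0.0133, -0.0323, 0.02], "jaw": 0.085}, {"trans": [0.0133, -0.0323, 0.02], "jaw": 0.085}, {"trans": [0.0133, -0.0323, 0.02], "jaw": 0.085}, {"trans": [0.0133, -0.0323, 0.02], "jaw": 0.085}, {"trans": [0.0133, -0.0323, 0.016], "jaw": 0.085}], "grip_n": 40}}

```text
time_s: 1.85
ee_pos: [0.489, -0.0372, 0.1189]
ee_rot: [-3.141, 0.001, 0.015]
contact_force: [0.9, -0.6, 0.3]
opening: 0.0851
gripper_force: 0.0
```

Request:
{"fn": "nudge_tcp", "kwargs": {"motion": [{"jaw": 0.085}, {"jaw": 0.085}]}}

```text
time_s: 2.02
ee_pos: [0.4889, -0.0365, 0.1192]
ee_rot: [-3.141, 0.002, 0.019]
contact_force: [-0.2, -0.6, -0.3]
opening: 0.0848
gripper_force: 0.0
```

```bash
python3 -c "
from h import *
to(.492,-.040,.072)
cv2.imwrite('pics/side1.png',crop(r.camera('side'),205,110,130,120,5))"
```

```text
tool delta [0.0032 0.0036 0.0472] yaw 0.0189
```

View pics/side1.png

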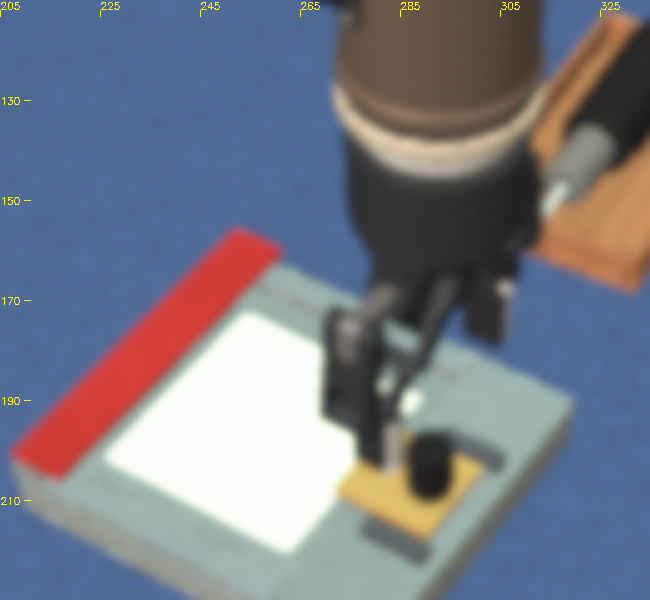

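The gripper hangs above the knob (knob at px 291,203), fingers straddling along y. Descending and gripping it.

Request:
{"fn": "nudge_tcp", "kwargs": {"motion": [{"trans": [0.0016, 0.0018, 0.016], "jaw": 0.085}, {"trans": [0.0016, 0.0018, 0.016], "jaw": 0.085}, {"trans": [0, 0, 0.015], "jaw": 0.085}, {"jaw": 0.02}, {"jaw": 0.02}, {"jaw": 0.02}, {"jaw": 0.02}, {"jaw": 0.02}], "grip_n": 40}}

```text
time_s: 2.73
ee_pos: [0.493, -0.0421, 0.0744]
ee_rot: [-3.141, -0.002, 0.01]
contact_force: [-3.4, 27.0, 17.0]
opening: 0.0249
gripper_force: 15.3
```

Request:
{"fn": "nudge_tcp", "kwargs": {"motion": [{"jaw": 0.02}, {"jaw": 0.02}, {"jaw": 0.02}, {"jaw": 0.02}], "grip_n": 40}}

```text
time_s: 3.07
ee_pos: [0.4934, -0.0407, 0.0747]
ee_rot: [-3.14, -0.003, 0.012]
contact_force: [-0.2, 6.1, 7.8]
opening: 0.0227
gripper_force: 39.0
```

Request:
{"fn": "nudge_tcp", "kwargs": {"motion": [{"trans": [-0.005, 0, 0], "jaw": 0.02}, {"trans": [-0.005, 0, 0], "jaw": 0.02}, {"trans": [-0.005, 0, 0], "jaw": 0.02}, {"trans": [-0.005, 0, 0], "jaw": 0.02}, {"trans": [-0.005, 0, 0], "jaw": 0.02}, {"jaw": 0.02}], "grip_n": 40}}

```text
time_s: 3.57
ee_pos: [0.4683, -0.0412, 0.0747]
ee_rot: [-3.14, -0.003, 0.012]
contact_force: [-1.8, 4.7, 6.8]
opening: 0.0227
gripper_force: 39.7
```

Request:
{"fn": "nudge_tcp", "kwargs": {"motion": [{"trans": [-0.003, 0, 0], "jaw": 0.02}, {"trans": [-0.003, 0, 0], "jaw": 0.02}, {"trans": [-0.002, 0, 0], "jaw": 0.02}, {"jaw": 0.02}, {"jaw": 0.02}], "grip_n": 40}}

```text
time_s: 3.98
ee_pos: [0.4677, -0.0411, 0.0751]
ee_rot: [-3.139, -0.017, 0.012]
contact_force: [24.0, 4.5, -21.2]
opening: 0.0224
gripper_force: 40.9
```

Request:
{"fn": "nudge_tcp", "kwargs": {"motion": [{"trans": [0.004, 0, 0], "jaw": 0.02}, {"jaw": 0.085}, {"jaw": 0.085}, {"jaw": 0.085}, {"jaw": 0.085}, {"trans": [0, 0, -0.03], "jaw": 0.085}, {"trans": [0, 0, -0.04], "jaw": 0.085}, {"trans": [0, 0, -0.035], "jaw": 0.085}], "grip_n": 40}}

```text
time_s: 4.65
ee_pos: [0.4624, -0.0427, 0.1795]
ee_rot: [-3.141, 0.002, 0.011]
contact_force: [1.3, -1.0, 0.2]
opening: 0.085
gripper_force: 0.0
```

```bash
python3 -c "
from h import *
to(.5546,.3005,.18)
cv2.imwrite('pics/side2.png',r.camera('side'))
b=cv2.imread('pics/side2.png');cv2.imwrite('pics/side2c.png',crop(b,205,150,130,90,4))"
```

```text
tool delta [ 0.0959 -0.3422 -0.0006] yaw 0.0107
```

View pics/side2c.png

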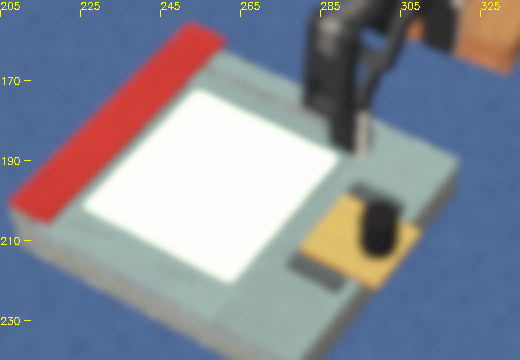

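Request:
{"fn": "nudge_tcp", "kwargs": {"motion": [{"turn": 0.079, "jaw": 0.085}, {"trans": [0.0062, -0.0348, 0], "jaw": 0.085}, {"trans": [0.0062, -0.0348, 0], "jaw": 0.085}, {"trans": [0.0062, -0.0348, 0], "jaw": 0.085}, {"trans": [0.0062, -0.0348, 0], "jaw": 0.085}, {"trans": [0.0062, -0.0348, 0], "jaw": 0.085}, {"trans": [0.0062, -0.0348, 0], "jaw": 0.085}, {"trans": [0.0062, -0.0348, 0], "jaw": 0.085}], "grip_n": 60}}

```text
time_s: 5.37
ee_pos: [0.5232, 0.1986, 0.1782]
ee_rot: [3.141, 0.0, -0.069]
contact_force: [0.9, -0.9, -0.7]
opening: 0.0849
gripper_force: 0.0
```

Request:
{"fn": "nudge_tcp", "kwargs": {"motion": [{"trans": [0.0062, -0.0348, 0], "jaw": 0.085}, {"trans": [0.0062, -0.0348, 0], "jaw": 0.085}, {"trans": [0.0061, -0.0353, 0], "jaw": 0.085}, {"jaw": 0.085}, {"jaw": 0.085}], "grip_n": 60}}

```text
time_s: 5.78
ee_pos: [0.548, 0.303, 0.1776]
ee_rot: [-3.141, 0.001, -0.065]
contact_force: [0.3, -0.8, 0.1]
opening: 0.0848
gripper_force: 0.0
```

```bash
python3 -c "
from h import *
to(.548,.3007,.085)"
```

```text
tool delta [0.0003 0.0024 0.0926] yaw -0.0646
```

Request:
{"fn": "nudge_tcp", "kwargs": {"motion": [{"trans": [0, 0.0024, 0.03], "jaw": 0.085}, {"trans": [0, 0, 0.03], "jaw": 0.085}, {"trans": [0, 0, 0.02], "jaw": 0.085}, {"trans": [0, 0, 0.0126], "jaw": 0.085}, {"jaw": 0.085}, {"jaw": 0.045}], "grip_n": 60}}

```text
time_s: 6.28
ee_pos: [0.5488, 0.2974, 0.0858]
ee_rot: [3.141, 0.001, -0.069]
contact_force: [0.5, 0.2, 0.3]
opening: 0.0749
gripper_force: 0.0
```

Request:
{"fn": "nudge_tcp", "kwargs": {"motion": [{"jaw": 0.03}, {"jaw": 0.03}, {"jaw": 0.01}, {"jaw": 0.01}, {"jaw": 0.01}, {"jaw": 0.01}, {"jaw": 0.01}, {"jaw": 0.01}], "grip_n": 60}}

```text
time_s: 6.95
ee_pos: [0.5495, 0.2989, 0.0867]
ee_rot: [-3.14, -0.002, -0.068]
contact_force: [1.1, 1.1, 5.9]
opening: 0.0131
gripper_force: 59.8
```

Request:
{"fn": "nudge_tcp", "kwargs": {"motion": [{"trans": [0, 0, -0.01], "jaw": 0.01}, {"trans": [0, 0, -0.02], "jaw": 0.01}, {"trans": [0, 0, -0.03], "jaw": 0.01}, {"trans": [0, 0, -0.03], "jaw": 0.01}, {"trans": [0, 0, -0.02], "jaw": 0.01}, {"turn": -0.079, "jaw": 0.01}, {"jaw": 0.01}], "grip_n": 60}}

```text
time_s: 7.53
ee_pos: [0.5489, 0.2984, 0.1973]
ee_rot: [-3.141, -0.001, 0.014]
contact_force: [0.0, 0.0, -3.5]
opening: 0.0132
gripper_force: 58.5
```

```bash
python3 -c "
from h import *
to(.555,-.04,.19)"
```

```text
tool delta [0.0014 0.3385 0.0071] yaw 0.0139
```

Request:
{"fn": "nudge_tcp", "kwargs": {"motion": [{"trans": [0, 0.015, 0], "jaw": 0.01}, {"trans": [0, 0.028, 0], "jaw": 0.01}, {"trans": [0, 0.033, 0], "jaw": 0.01}, {"trans": [0, 0.033, 0], "jaw": 0.01}, {"trans": [0, 0.033, 0], "jaw": 0.01}, {"trans": [0, 0.033, 0], "jaw": 0.01}, {"trans": [0, 0.033, 0], "jaw": 0.01}, {"trans": [0, 0.033, 0], "jaw": 0.01}], "grip_n": 60}}

```text
time_s: 8.2
ee_pos: [0.5498, 0.0548, 0.1945]
ee_rot: [3.141, 0.003, 0.008]
contact_force: [0.6, -0.7, -2.7]
opening: 0.0128
gripper_force: 58.7
```

Request:
{"fn": "nudge_tcp", "kwargs": {"motion": [{"trans": [0, 0.033, 0], "jaw": 0.01}, {"trans": [0, 0.03, 0], "jaw": 0.01}, {"trans": [0, 0.02, 0], "jaw": 0.01}, {"trans": [0, 0.0145, 0], "jaw": 0.01}, {"trans": [0, 0, 0.02], "jaw": 0.01}, {"trans": [0, 0, 0.02], "jaw": 0.01}, {"jaw": 0.01}, {"jaw": 0.01}], "grip_n": 60}}

```text
time_s: 8.87
ee_pos: [0.5506, -0.0406, 0.1542]
ee_rot: [-3.141, 0.005, 0.009]
contact_force: [-0.5, -0.3, -2.4]
opening: 0.0129
gripper_force: 58.8
```

```bash
python3 - <<'E'
from h import *
print(r.read_state()["ee_pos"])
t=r.camera("top");s=r.camera("side");cv2.imwrite("pics/top3.png",t);cv2.imwrite("pics/side3.png",s)
cv2.imwrite("pics/c3.png",np.hstack([crop(t,240,100,100,140,4),crop(s,195,105,100,140,4)]))
E
```

```text
[ 0.55057759 -0.04057373  0.15421393]
```

View pics/c3.png

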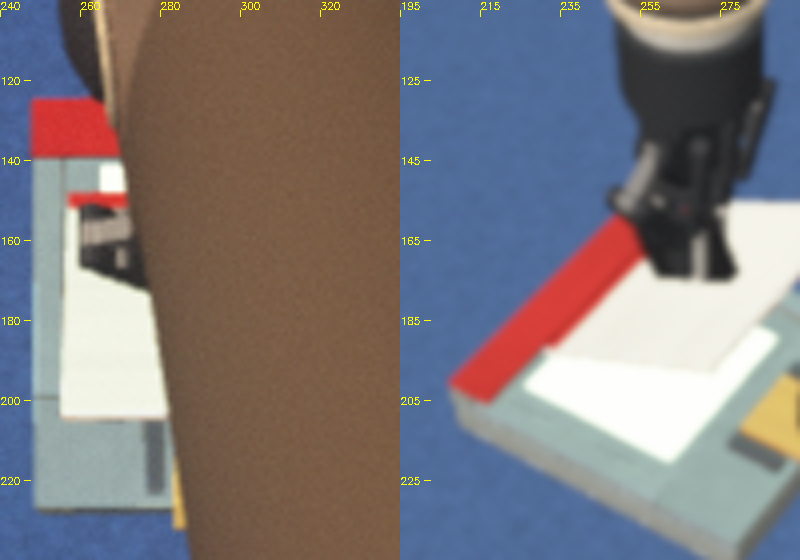

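```bash
python3 - <<'E'
from h import *
def tri(a,b): 
    A=[]
    for n,uv in(("top",a),("side",b)):
        P=M[n]["camera_matrix"]@np.linalg.inv(M[n]["cam_to_world"])[:3]
        A+= [uv[0]*P[2]-P[0],uv[1]*P[2]-P[1]]
    X=np.linalg.svd(np.array(A))[2][-1];X=X[:3]/X[3]
    print(np.round(X,4),proj("top",X)-a,proj("side",X)-b);return X
h=tri((257,148.7),(230.7,191.7));f=tri((255,204.2),(273.5,198))
print(np.linalg.norm(h-f))
tcp=r.read_state()["ee_pos"]
# prediction, red-left & free-left corners top face, from grasp (a=10.2,h=34.2, TCP 6 above)
for p in(.4254,.3,.2,.1):
  c,s=np.cos(p),np.sin(p)
  for a in(-65,65):
    d=np.array([a-10.2,6-34.2])/1e3
    X=tcp+[-(d[0]*c)+d[1]*s,.075,-.006+d[0]*s+d[1]*c]
    print(p,a,np.round(X,4),np.round(proj("top",X),1),np.round(proj("side",X),1))
E
```

```text
[0.6068 0.034  0.0942] [[-0.31370572 -0.69200574]] [[0.61168252 0.18925266]]
[0.4888 0.0324 0.1456] [[0.15422846 0.35230967]] [[-0.3135635  -0.07791501]]
0.12880168002475004
0.4254 -65 [0.6092 0.0349 0.0934] [[256.2 146.9]] [[230.3 191.9]]
0.4254 65 [0.4908 0.0349 0.147 ] [[253.7 203.3]] [[271.7 197.8]]
0.3 -65 [0.6159 0.0349 0.101 ] [[256.  142.4]] [[227.7 188.5]]
0.3 65 [0.4917 0.0349 0.1394] [[254.  203.5]] [[271.5 200. ]]
0.2 -65 [0.6204 0.0349 0.1075] [[255.9 138.9]] [[225.9 185.8]]
0.2 65 [0.493  0.0349 0.1334] [[254.2 203.3]] [[271.  201.6]]
0.1 -65 [0.6244 0.0349 0.1146] [[255.7 135.7]] [[224.2 183. ]]
0.1 65 [0.495  0.0349 0.1275] [[254.4 202.8]] [[270.3 203. ]]
```

Plate is still at 25°, hook top corner at about (0.607, z 0.094), plate about 2 mm too far in −y. Lowering in front of the lip.

Request:
{"fn": "nudge_tcp", "kwargs": {"motion": [{"trans": [0.008, -0.002, 0], "jaw": 0.01}, {"trans": [0.017, 0, 0.01], "jaw": 0.01}, {"trans": [0, 0, 0.015], "jaw": 0.01}, {"trans": [0, 0, 0.015], "jaw": 0.01}, {"trans": [0, 0, 0.012], "jaw": 0.01}, {"trans": [0, 0, 0.006], "jaw": 0.01}, {"jaw": 0.01}, {"jaw": 0.01}], "grip_n": 60}}

```text
time_s: 9.63
ee_pos: [0.5776, -0.0377, 0.098]
ee_rot: [-3.142, -0.0, 0.011]
contact_force: [0.1, 0.4, -2.1]
opening: 0.0132
gripper_force: 58.9
```

Request:
{"fn": "nudge_tcp", "kwargs": {"motion": [{"trans": [0, 0, 0.002], "jaw": 0.01}, {"jaw": 0.01}], "grip_n": 60}}

```text
time_s: 9.8
ee_pos: [0.5778, -0.0379, 0.0963]
ee_rot: [3.141, -0.001, 0.011]
contact_force: [-0.1, 0.2, -2.2]
opening: 0.0128
gripper_force: 58.9
```

Request:
{"fn": "nudge_tcp", "kwargs": {"motion": [{"trans": [0, 0, 0.002], "jaw": 0.01}, {"jaw": 0.01}], "grip_n": 60}}

```text
time_s: 9.97
ee_pos: [0.5774, -0.0379, 0.0939]
ee_rot: [3.141, -0.0, 0.01]
contact_force: [0.1, -0.7, -2.6]
opening: 0.013
gripper_force: 58.9
```

Request:
{"fn": "nudge_tcp", "kwargs": {"motion": [{"trans": [0, 0, 0.0015], "jaw": 0.01}, {"jaw": 0.01}], "grip_n": 60}}

```text
time_s: 10.13
ee_pos: [0.5775, -0.0379, 0.0924]
ee_rot: [3.141, -0.0, 0.011]
contact_force: [-1.1, 0.4, -0.4]
opening: 0.0125
gripper_force: 59.5
```

Request:
{"fn": "nudge_tcp", "kwargs": {"motion": [{"trans": [0, 0, 0.0015], "jaw": 0.01}, {"jaw": 0.01}], "grip_n": 60}}

```text
time_s: 10.3
ee_pos: [0.5771, -0.0379, 0.0918]
ee_rot: [3.141, 0.0, 0.011]
contact_force: [-6.7, -0.5, 10.1]
opening: 0.013
gripper_force: 60.9
```

Request:
{"fn": "nudge_tcp", "kwargs": {"motion": [{"trans": [0, 0, -0.0015], "jaw": 0.01}, {"trans": [0.005, 0, 0], "jaw": 0.01}, {"trans": [0.005, 0, 0], "jaw": 0.01}, {"trans": [0.003, 0, 0], "jaw": 0.01}, {"jaw": 0.01}], "grip_n": 60}}

```text
time_s: 10.72
ee_pos: [0.5914, -0.0377, 0.0921]
ee_rot: [-3.141, -0.001, 0.011]
contact_force: [0.5, -0.8, -2.1]
opening: 0.0131
gripper_force: 59.1
```

Request:
{"fn": "nudge_tcp", "kwargs": {"motion": [{"trans": [0.0025, 0, 0], "jaw": 0.01}, {"trans": [0.0025, 0, 0], "jaw": 0.01}, {"jaw": 0.01}], "grip_n": 60}}

```text
time_s: 10.97
ee_pos: [0.5958, -0.0376, 0.0921]
ee_rot: [-3.142, -0.0, 0.011]
contact_force: [-0.8, 0.4, -1.4]
opening: 0.013
gripper_force: 59.3
```

Request:
{"fn": "nudge_tcp", "kwargs": {"motion": [{"trans": [0.002, 0, 0], "jaw": 0.01}, {"jaw": 0.01}], "grip_n": 60}}

```text
time_s: 11.13
ee_pos: [0.5975, -0.0377, 0.0921]
ee_rot: [3.142, -0.0, 0.011]
contact_force: [-1.3, -0.1, 0.1]
opening: 0.0127
gripper_force: 59.4
```

Request:
{"fn": "nudge_tcp", "kwargs": {"motion": [{"trans": [0.001, 0, 0], "jaw": 0.01}, {"jaw": 0.01}], "grip_n": 60}}

```text
time_s: 11.3
ee_pos: [0.5978, -0.0377, 0.0922]
ee_rot: [3.141, 0.001, 0.011]
contact_force: [-4.0, -0.3, 3.2]
opening: 0.0132
gripper_force: 59.9
```

```bash
python3 - <<'E'
from h import *
s=r.camera("side");cv2.imwrite("pics/side4.png",s)
cv2.imwrite("pics/c4.png",crop(s,195,110,140,120,5))
E
```

```text
(no output)
```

View pics/c4.png

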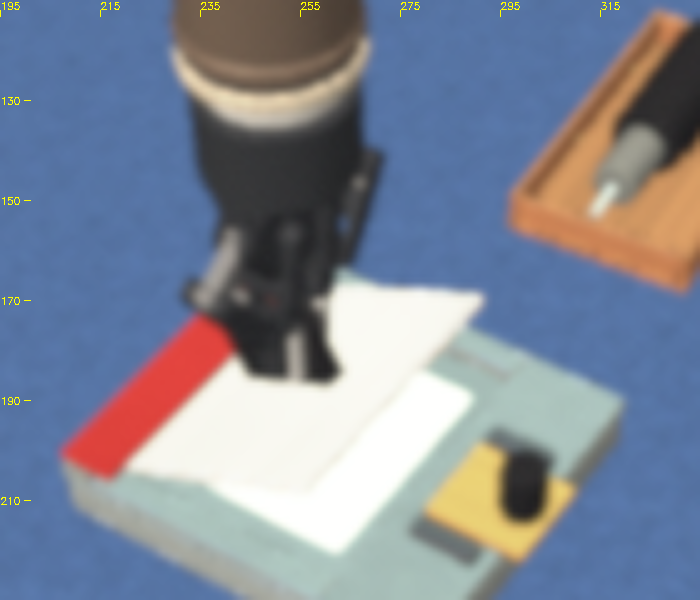

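Request:
{"fn": "nudge_tcp", "kwargs": {"motion": [{"jaw": 0.01}, {"trans": [-0.0022, 0, 0.0022], "jaw": 0.01}, {"trans": [-0.0023, 0, 0.0022], "jaw": 0.01}, {"trans": [-0.0024, 0, 0.0027], "jaw": 0.01}, {"trans": [-0.0024, 0, 0.0027], "jaw": 0.01}, {"jaw": 0.01}], "grip_n": 25}}

```text
time_s: 11.85
ee_pos: [0.5901, -0.0378, 0.0834]
ee_rot: [3.141, -0.003, 0.011]
contact_force: [-3.4, 0.3, 7.4]
opening: 0.0133
gripper_force: 59.8
```

Request:
{"fn": "nudge_tcp", "kwargs": {"motion": [{"trans": [-0.0022, 0, 0.0028], "jaw": 0.01}, {"trans": [-0.0022, 0, 0.0029], "jaw": 0.01}, {"jaw": 0.01}], "grip_n": 25}}

```text
time_s: 12.1
ee_pos: [0.586, -0.0378, 0.0776]
ee_rot: [3.141, -0.004, 0.011]
contact_force: [-3.4, 0.1, 7.9]
opening: 0.0132
gripper_force: 59.7
```

Request:
{"fn": "nudge_tcp", "kwargs": {"motion": [{"trans": [-0.0019, 0, 0.0031], "jaw": 0.01}, {"trans": [-0.0019, 0, 0.0031], "jaw": 0.01}, {"trans": [-0.0016, 0, 0.0032], "jaw": 0.01}, {"jaw": 0.01}], "grip_n": 25}}

```text
time_s: 12.43
ee_pos: [0.5804, -0.0379, 0.0679]
ee_rot: [3.141, -0.003, 0.011]
contact_force: [-2.8, -0.5, 6.9]
opening: 0.0131
gripper_force: 59.7
```

Request:
{"fn": "nudge_tcp", "kwargs": {"motion": [{"trans": [-0.0016, 0, 0.0032], "jaw": 0.01}, {"jaw": 0.01}], "grip_n": 25}}

```text
time_s: 12.6
ee_pos: [0.579, -0.0379, 0.0649]
ee_rot: [3.142, -0.004, 0.011]
contact_force: [-3.7, 0.2, 6.5]
opening: 0.0129
gripper_force: 60.0
```

Request:
{"fn": "nudge_tcp", "kwargs": {"motion": [{"trans": [0, 0, 0.001], "jaw": 0.01}, {"jaw": 0.01}], "grip_n": 25}}

```text
time_s: 12.77
ee_pos: [0.5787, -0.0379, 0.064]
ee_rot: [3.141, -0.003, 0.011]
contact_force: [-3.8, -0.3, 9.3]
opening: 0.0131
gripper_force: 60.0
```

Nearly flat (expected TCP z ≈ 0.064); pressing a little until the force rises.

Request:
{"fn": "nudge_tcp", "kwargs": {"motion": [{"trans": [-0.0005, 0, 0.0015], "jaw": 0.01}, {"jaw": 0.01}], "grip_n": 25}}

```text
time_s: 12.93
ee_pos: [0.5781, -0.0379, 0.0625]
ee_rot: [3.141, -0.003, 0.011]
contact_force: [-5.6, -0.2, 8.0]
opening: 0.0133
gripper_force: 60.3
```

Request:
{"fn": "nudge_tcp", "kwargs": {"motion": [{"trans": [-0.0005, 0, 0.0015], "jaw": 0.01}, {"jaw": 0.01}], "grip_n": 25}}

```text
time_s: 13.1
ee_pos: [0.5777, -0.0379, 0.0613]
ee_rot: [3.141, -0.003, 0.011]
contact_force: [-4.6, -0.6, 9.1]
opening: 0.0133
gripper_force: 60.5
```

```bash
python3 - <<'E'
from h import *
s=r.camera("side");cv2.imwrite("pics/side5.png",s)
cv2.imwrite("pics/c5.png",crop(s,195,120,130,120,5))
E
```

```text
(no output)
```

View pics/c5.png

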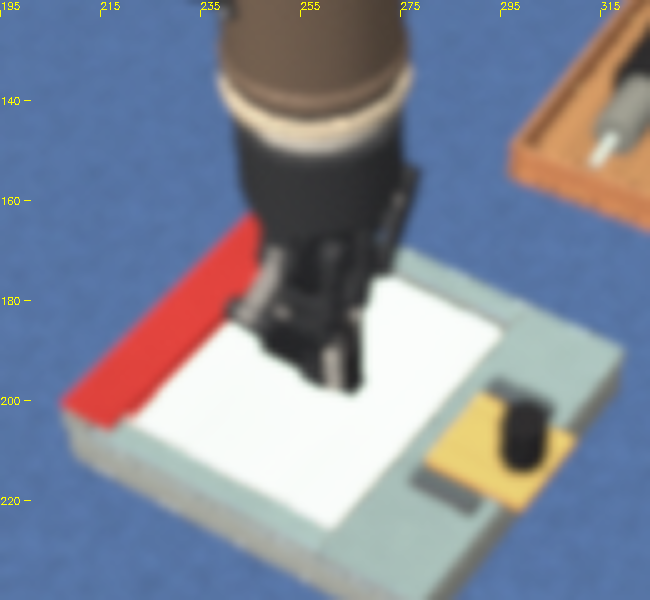

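Request:
{"fn": "nudge_tcp", "kwargs": {"motion": [{"trans": [-0.0003, 0, 0.001], "jaw": 0.01}, {"jaw": 0.01}], "grip_n": 25}}

```text
time_s: 13.32
ee_pos: [0.5776, -0.0379, 0.0612]
ee_rot: [3.141, -0.003, 0.011]
contact_force: [-7.9, 0.2, 17.8]
opening: 0.0132
gripper_force: 61.9
```

Request:
{"fn": "nudge_tcp", "kwargs": {"motion": [{"trans": [0, 0, 0.001], "jaw": 0.01}, {"jaw": 0.01}], "grip_n": 25}}

```text
time_s: 13.48
ee_pos: [0.5777, -0.0379, 0.0612]
ee_rot: [3.141, -0.003, 0.01]
contact_force: [-11.2, -0.1, 28.4]
opening: 0.013
gripper_force: 63.3
```

```bash
python3 - <<'E'
from h import *
b=np.array([.5876,-.0392,0]);A=R.from_euler('z',3.1522).as_matrix()
for x in(63,65,67):
  for z in(30,34,38): print(x,z,proj("side",A@(np.array([x,-75,z])/1e3)+b),proj("side",A@(np.array([x,75,z])/1e3)+b))
E
```

```text
63 30 [[261.20459042 224.95607934]] [[295.01921785 186.10042042]]
63 34 [[261.13686739 223.91361538]] [[295.05543063 185.02040543]]
63 38 [[261.06871525 222.86454607]] [[295.09185604 183.9340488 ]]
65 30 [[261.89736675 225.32286199]] [[295.68462732 186.41385022]]
65 34 [[261.83178305 224.28078486]] [[295.72281417 185.33401169]]
65 38 [[261.76578349 223.23209992]] [[295.7612254  184.24782819]]
67 30 [[262.59116719 225.69018685]] [[296.35094866 186.72770953]]
67 34 [[262.52772923 224.64849883]] [[296.39111497 185.64804897]]
67 38 [[262.4638887  223.60020056]] [[296.43151744 184.56204011]]
```

Request:
{"fn": "nudge_tcp", "kwargs": {"motion": [{"trans": [0, 0, -0.002], "jaw": 0.01}, {"jaw": 0.04}, {"jaw": 0.085}, {"jaw": 0.085}, {"jaw": 0.085}, {"jaw": 0.085}, {"trans": [0, 0, -0.03], "jaw": 0.085}, {"trans": [0, 0, -0.03], "jaw": 0.085}], "grip_n": 30}}

```text
time_s: 14.15
ee_pos: [0.5748, -0.0377, 0.1188]
ee_rot: [-3.141, 0.005, 0.011]
contact_force: [0.3, 0.0, 0.5]
opening: 0.0849
gripper_force: 0.0
```

Request:
{"fn": "nudge_tcp", "kwargs": {"motion": [{"jaw": 0.085}, {"jaw": 0.085}]}}

```text
time_s: 14.32
ee_pos: [0.5776, -0.0379, 0.1217]
ee_rot: [3.141, -0.004, 0.01]
contact_force: [-1.2, -0.2, 0.2]
opening: 0.0851
gripper_force: 0.0
```

```bash
python3 - <<'E'
from h import *
to(.466,-.0405,.073)
s=r.camera("side");cv2.imwrite("pics/side6.png",s)
cv2.imwrite("pics/c6.png",crop(s,195,120,130,120,5))
E
```

```text
tool delta [-0.1118  0.0014  0.0483] yaw 0.0104
```

View pics/c6.png

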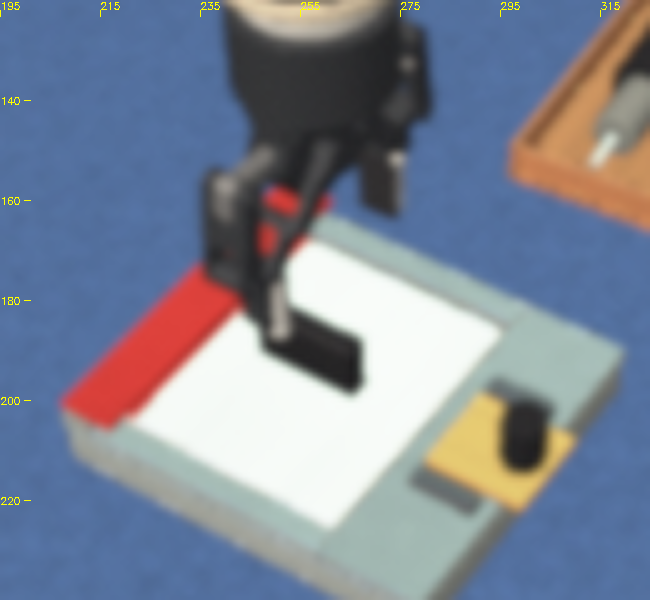

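Plate lies flat, released. Moving to the knob (px 299,206), gripping and closing.

Request:
{"fn": "nudge_tcp", "kwargs": {"motion": [{"trans": [-0.03, 0, 0], "jaw": 0.085}, {"trans": [-0.03, 0, 0], "jaw": 0.085}, {"trans": [-0.03, 0.0014, 0], "jaw": 0.085}, {"trans": [-0.0218, 0, 0], "jaw": 0.085}, {"jaw": 0.085}, {"trans": [0, 0, 0.02], "jaw": 0.085}, {"trans": [0, 0, 0.018], "jaw": 0.085}, {"trans": [0, 0, 0.01], "jaw": 0.085}], "grip_n": 40}}

```text
time_s: 15.03
ee_pos: [0.4637, -0.0405, 0.07]
ee_rot: [-3.141, 0.002, 0.011]
contact_force: [-0.6, -1.0, 0.0]
opening: 0.0854
gripper_force: 0.0
```

Request:
{"fn": "nudge_tcp", "kwargs": {"motion": [{"jaw": 0.085}, {"jaw": 0.04}, {"jaw": 0.02}, {"jaw": 0.02}, {"jaw": 0.02}, {"jaw": 0.02}, {"jaw": 0.02}, {"jaw": 0.02}], "grip_n": 40}}

```text
time_s: 15.7
ee_pos: [0.465, -0.0409, 0.0728]
ee_rot: [3.141, -0.001, 0.01]
contact_force: [-1.2, -1.6, 4.6]
opening: 0.0229
gripper_force: 38.9
```

Request:
{"fn": "nudge_tcp", "kwargs": {"motion": [{"trans": [0.005, 0, 0], "jaw": 0.02}, {"trans": [0.005, 0, 0], "jaw": 0.02}, {"trans": [0.005, 0, 0], "jaw": 0.02}, {"trans": [0.005, 0, 0], "jaw": 0.02}, {"trans": [0.005, 0, 0], "jaw": 0.02}, {"trans": [0.003, 0, 0], "jaw": 0.02}, {"jaw": 0.02}], "grip_n": 40}}

```text
time_s: 16.28
ee_pos: [0.4936, -0.0405, 0.0729]
ee_rot: [3.141, -0.002, 0.01]
contact_force: [0.6, -0.9, 3.8]
opening: 0.0225
gripper_force: 39.0
```

Request:
{"fn": "nudge_tcp", "kwargs": {"motion": [{"trans": [0.002, 0, 0], "jaw": 0.02}, {"trans": [0.002, 0, 0], "jaw": 0.02}, {"jaw": 0.02}], "grip_n": 40}}

```text
time_s: 16.53
ee_pos: [0.497, -0.0404, 0.0729]
ee_rot: [3.141, -0.001, 0.01]
contact_force: [-2.2, -0.6, 7.1]
opening: 0.0225
gripper_force: 39.2
```

Request:
{"fn": "nudge_tcp", "kwargs": {"motion": [{"trans": [0.002, 0, 0], "jaw": 0.02}, {"trans": [0.002, 0, 0], "jaw": 0.02}, {"jaw": 0.02}, {"jaw": 0.02}], "grip_n": 40}}

```text
time_s: 16.87
ee_pos: [0.4973, -0.0404, 0.0727]
ee_rot: [3.14, 0.006, 0.01]
contact_force: [-14.0, 0.4, 21.5]
opening: 0.0224
gripper_force: 40.8
```

Request:
{"fn": "nudge_tcp", "kwargs": {"motion": [{"trans": [-0.002, 0, 0], "jaw": 0.02}, {"jaw": 0.085}, {"jaw": 0.085}, {"jaw": 0.085}, {"jaw": 0.085}, {"trans": [0, 0, -0.03], "jaw": 0.085}, {"trans": [0, 0, -0.04], "jaw": 0.085}, {"trans": [0, 0, -0.04], "jaw": 0.085}], "grip_n": 40}}

```text
time_s: 17.53
ee_pos: [0.4977, -0.0398, 0.1825]
ee_rot: [-3.141, 0.003, 0.011]
contact_force: [1.2, -0.5, 0.2]
opening: 0.0849
gripper_force: 0.0
```

Request:
{"fn": "nudge_tcp", "kwargs": {"motion": [{"trans": [-0.03, 0, -0.02], "jaw": 0.085}, {"trans": [-0.03, 0, -0.02], "jaw": 0.085}, {"trans": [-0.03, 0, 0], "jaw": 0.085}, {"jaw": 0.085}, {"jaw": 0.085}]}}

```text
time_s: 17.95
ee_pos: [0.4078, -0.0413, 0.2226]
ee_rot: [3.141, -0.001, 0.01]
contact_force: [0.7, 0.1, 0.2]
opening: 0.085
gripper_force: 0.0
```

```bash
python3 - <<'E'
from h import *
s=r.camera("side");cv2.imwrite("pics/side7.png",s)
cv2.imwrite("pics/c7.png",crop(s,195,130,140,120,5))
E
```

```text
(no output)
```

View pics/c7.png

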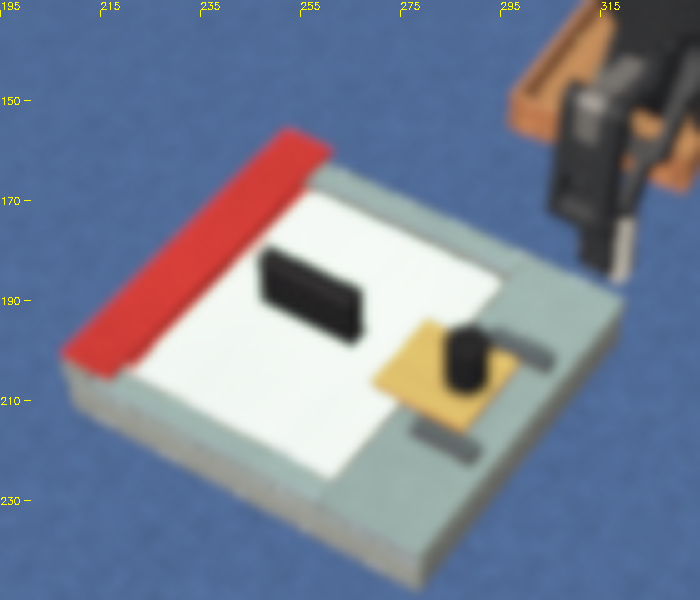

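The plate lies flat under the lip. The latch tongue (px 280,205) covers its free edge, and the gripper is clear.

```bash
python3 -c "
from station import r
print(r.hand_in())"
```

```text
the job is handed in; nothing more can be done
None
```

The job is handed in: the plate is hooked under the red lip and lies flat in the pocket. The latch is fully shut over its free edge, the gripper is clear, and the run took about 18 s; no verdict came back.

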